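# Lay out a small cabinet door for gluing

### The arm

A 6-joint arm with a two-finger parallel gripper is mounted at the origin on the work surface. World frame = base frame: x ahead of the robot, y to its left, z up, the work surface at z = 0. Lengths are in mm, angles in degrees, forces in N, time in s.
With the tool pointing down it reaches from about 300 to 850 mm from the base axis. Payload 4.2 kg.
Tool frame: the origin (TCP) lies at the very end of the fingers, on their centre line; the grasp point (between the pads) lies 19 mm behind it (env.tcp_to_grasp is the distance from the TCP to the grasp point, in mm); z points along the fingers, y is the line along which they close (so a half turn about z gives the same grasp; the last joint's range is limited). The gripper opens to 91 mm and grips with 3 to 60 N. Pads are 32 mm wide; open, the fingers measure 118 mm over their backs; the gripper's body (76 mm by 178 mm) begins 60 mm behind the grasp point.
Start: joints at [-68.182, 18.312, 89.639, -0, 72.044, -1.146], TCP at [224.345, -529.449, 184.876] pointing down, gripper open.
Joint ranges: [-177.97, 177.97], [-48.28, 115.42], [12.27, 149.76], [-77.06, 257.06], [2.81, 150.46], [-146.56, 146.56]. Speed limits (degrees/s): [147.25, 147.25, 180, 180, 180, 180].

### API

Orientations are given as [roll, pitch, yaw] about the fixed x, y, z axes, in that order (R = Rz(yaw) Ry(pitch) Rx(roll)).
In Python, from workcell import env gives the robot as it stands.
- The arm moves only by the tool move_arm, never from a script. Its argument "plan" is a list of rows, each a list of 3 entries, a list of its own where there are three numbers: the shift along the world's x, y, z in cm, then the turn about the world's z in degrees, then the closure, from 0 (fully open) to 1 (shut). In form: [[[x, y, z], turn, claw], ...]. A call has 1 to 5 rows; each row shifts and turns the commanded pose from where the row before left it; what a row does not reach is not made up. A row lasts 1/10 s, in which the tool goes at most 50 mm and 8.59 degrees, less where a joint would pass 70% of its speed; a pose out of reach is approached as far as the arm can. A call is refused whole if a number of a shift passes 5 or a number of a turn 8.59, either way. A call with a gripper value outside its range is refused whole. The fingers move at their own pace and stop on an object; "squeeze" is the grip in N (left out, the last holds). Time passes only in rows, so rows that do not move let the fingers close. It gives the time, the measured TCP pose, the force, the opening and the grip force at its end, in the units of the state.
- env.state(): the state, without advancing time (a new reading comes with each control period).
- env.grab_frame(name): name is "scene" or "side" or "wrist"; returns a dict with "frame" (384x512x3 uint8, red, green, blue), "z_map" (384x512 float32, mm along the optical axis (not along the pixel's ray), 0 where there is no reading), "fovy" (degrees; the focal length in pixels is half the picture's height over the tangent of half this angle, whatever the lens; pixels are square), "cx", "cy" (the principal point, pixels), "position" and "orientation" of the camera in the world. Camera axes: x right, y down, z forward; pixel columns grow to the right and rows downward; lengths in mm; the calibration is good to about 2 mm. A picture is of the moment at which its call begins.
- env.job_done(): hands the job in; it is judged then, once.
Trained networks look in a picture, given as the dict that the camera call returned (one of the last four; its "shot" number tells which), for a name from the list of things; names that differ only in an ending like _2 or _b are one class to them, and where a whole thing is asked for, a point or a joint stands for the part that bears it (a point fixed in the world has none). Each returns a list of dicts, best first, with "score" (0 to 1); they miss things now and then, are a little off and sometimes report something else, mostly with a low value. They report only what shows in the picture. A call takes as long as a camera call. They do not tell look-alikes from the thing itself.
- env.search_frame(picture, label): "point" ([column, row] in pixels, amid what is visible of it).
- env.landmark_of(picture, label): "point" ([column, row] in pixels: a listed point, or the origin of a listed thing).
The state is a dict: "time_s": time; "qpos": joint angles; "qvel": joint speeds; "effort": joint torques, N m; "ee_pos": TCP position; "ee_rot": TCP orientation; "force": force on the tool from outside, world axes, zero at the start; "torque": the same for the moment, N m; "gripper_width": finger opening in mm; "gripper_force": force on a finger pad.
Only numpy, scipy, OpenCV 4.12 (cv2) and the standard library are available. Lean on these libraries where they do the work, as an engineer would, in place of code of your own. Each camera call takes 0.05 s, during which the arm holds its last target. There are 200 camera calls.

### The job

Lay out the four frame parts of the small cabinet door around its plywood panel, ready for gluing: with the triangle drawn on the panel pointing to the top of the door, away from you, the stile with the two round hinge bores goes to the left of the panel, the stile with the single small hole to its right, the narrow rail behind it at the top, and the wide rail in front of it at the bottom, both rails between the stiles. Each part lies flat with its bores and step upward, its stepped (pale) edge facing the panel, centred on that side of the panel and parallel to it, about 25 mm away from the panel's edge. Do not shift the panel, and leave the pencil, steel rule, try square, glue bottle and tape measure where they are.

Things in the scene. Friction and masses are not known exactly. Their poses are not given: they have to be found in the camera images.
- panel: Plywood door panel, loose, flat on white paper: 115 (x) x 95 (y) x 6 mm thick. A triangle in black lines on its upper face points to the top of the door. Origin: centre of the underside, z = 0 (bench height). +x runs along the 115 mm length to the triangle's point, +y left, z up. Its x axis points away from the robot within about 30 degrees
- hinge_stile: Hinge stile (left): dark wood bar 190 (x) x 45 (y), 22 mm high, loose, with two round pale bores 26 mm wide in the top, at x = +60 and -60. A rebate (pale step 8 mm wide, floor 16 mm above the bench) runs along its -y edge; full width below it. Origin: centre of the underside. Laid out right, its axes point as the panel's and its origin lies about 95 mm to +y from the panel's. About 120 g
- knob_stile: Knob stile (right): dark wood bar 190 (x) x 45 (y), 22 mm high, loose, with one pale 12 mm hole in the top at x = -65. A rebate (pale step 8 mm wide, floor 16 mm above the bench) runs along its +y edge; full width below it. Origin: centre of the underside. Laid out right, its axes point as the panel's and its origin lies about 95 mm to -y from the panel's. About 120 g
- top_rail: Top rail (narrow): dark wood bar 36 (x) x 80 (y), 22 mm high, loose, no holes; at each end a pale tenon 10 mm long, 8 thick. A rebate (pale step 8 mm wide, floor 16 mm above the bench) runs along its -x edge; full width below it. Origin: centre of the underside. Laid out right, its axes point as the panel's and its origin lies about 100 mm to +x from the panel's. About 45 g
- bottom_rail: Bottom rail (wide): dark wood bar 54 (x) x 80 (y), 22 mm high, loose, no holes; at each end a pale tenon 10 mm long, 8 thick. A rebate (pale step 8 mm wide, floor 16 mm above the bench) runs along its +x edge; full width below it. Origin: centre of the underside. Laid out right, its axes point as the panel's and its origin lies about 110 mm to -x from the panel's. About 65 g
- pencil: Flat red carpenter's pencil, 120 mm long (x), 14 mm wide, 8 mm high, loose, a bystander. Origin: on its underside near the middle
- rule: Steel rule, 150 (x) x 19 x 3 mm, loose, lying flat, a bystander. Origin: centre of its underside
- square: Try square, loose, a bystander: dark wood stock 20 (x) x 115 (y) x 20 mm high with brass edging and a steel blade 40 mm wide reaching 160 mm from the origin to +x. Origin: centre of the stock's underside
- glue: White glue bottle with a blue band and orange nozzle, closed, 60 mm diameter, 180 mm tall, standing, loose, a bystander. Origin: centre of its underside
- tape: Yellow tape measure, 62 (x) x 34 x 58 mm high, standing on edge, loose, a bystander. Origin: centre of its underside
Mind the look-alikes: they are no part of the job. What is shaped like the hinge_stile but blue is not meant.

How it is judged (in metres and radians):
At the end, for the whole second after the job is handed in: In the panel's frame each part is within 14 mm in x and y of its place (hinge stile y +95, knob stile y -95, top rail x +100, bottom rail x -110 mm), parallel to the panel within 0.15 rad, step towards the panel, flat on the bench, right side up, released, at rest; the panel lies flat (x of hinge_stile in the frame of panel between -0.014 and 0.014 m and y of hinge_stile in the frame of panel between 0.081 and 0.109 m and y of panel in the frame of hinge_stile below 0 m and angle between the x axis of each of hinge_stile, knob_stile, top_rail, bottom_rail and the x axis of panel, either way round below 0.15 rad and angle between each of hinge_stile, knob_stile, top_rail, bottom_rail's own z axis and vertical below 0.08 rad and height (world z) of hinge_stile between -0.004 and 0.004 m and linear speed of each of hinge_stile, knob_stile, top_rail, bottom_rail below 0.01 m/s and angular speed of each of hinge_stile, knob_stile, top_rail, bottom_rail below 0.1 rad/s and x of knob_stile in the frame of panel between -0.014 and 0.014 m and y of knob_stile in the frame of panel between -0.109 and -0.081 m and y of panel in the frame of knob_stile above 0 m and height (world z) of knob_stile between -0.004 and 0.004 m and x of top_rail in the frame of panel between 0.086 and 0.114 m and y of top_rail in the frame of panel between -0.014 and 0.014 m and x of panel in the frame of top_rail below 0 m and height (world z) of top_rail between -0.004 and 0.004 m and x of bottom_rail in the frame of panel between -0.124 and -0.096 m and y of bottom_rail in the frame of panel between -0.014 and 0.014 m and x of panel in the frame of bottom_rail above 0 m and height (world z) of bottom_rail between -0.004 and 0.004 m and angle between panel's own z axis and vertical below 0.05 rad and height (world z) of panel below 0.004 m); the robot touches nothing.
It fails at once if the panel is shifted more than 20 mm (distance of panel from where it was at the start of the episode above 0.02 m).
It fails at once if the pencil, steel rule, try square or tape measure is shifted more than 30 mm (distance of any of pencil, rule, square, tape from where it was at the start of the episode above 0.03 m).
It fails at once if the glue bottle is shifted more than 30 mm or knocked over (distance of glue from where it was at the start of the episode above 0.03 m or angle between glue's own z axis and vertical above 0.5 rad).
It also fails if it takes over 112 s, if anything falls off the work surface, if the arm or the gripper's body presses on something with over 40 N, if the wrist force passes 120 N, or if a joint passes its speed limit or range.

## Working session

There is one attempt and no reset: what is moved stays moved. The work goes in short steps, Python scripts to look and compute and a tool call to move; the robot and the scene stay as the last step left them, time stands still between calls to the robot, and variables do not carry over. Pictures are saved under pics/ and viewed, at most 14 in all, crops included, and the job is handed in when it is done.

Besides the shell and the picture viewer there is one more tool, called after "Request:" as name(argument=value, ...), one argument or row to a line, values as JSON. move_arm: Moves the arm, as the interface text tells. Its arguments: {"type":"object","properties":{"plan":{"type":"array","items":{"type":"array"}},"squeeze":{"type":"number"}},"required":["plan"]}

```bash
mkdir -p pics
cat > h.py <<'E'
import numpy as np, cv2
from scipy.spatial.transform import Rotation as R
from workcell import env
def K(p):
    f=p["frame"].shape[0]/2/np.tan(np.radians(p["fovy"])/2); return f,p["cx"],p["cy"]
def rot(p): 
    o=np.array(p["orientation"],float)
    return o if o.shape==(3,3) else R.from_euler("xyz",o,degrees=True).as_matrix()
def cloud(p):
    f,cx,cy=K(p); z=p["z_map"]; v,u=np.mgrid[:z.shape[0],:z.shape[1]]
    P=np.stack([(u-cx)*z/f,(v-cy)*z/f,z],-1)
    W=P@rot(p).T+np.array(p["position"]); W[z==0]=np.nan; return W
def save(p,n,crop=None,s=1.5):
    im=p["frame"][:,:,::-1]
    if crop: im=im[crop[1]:crop[3],crop[0]:crop[2]]
    cv2.imwrite("pics/"+n,cv2.resize(im,None,fx=s,fy=s,interpolation=cv2.INTER_CUBIC))
E
python3 - <<'E'
from h import *
for n in ("scene","side"):
    p=env.grab_frame(n); save(p,n+"0.png"); W=cloud(p)
    print(n,p["position"],p["orientation"],p["fovy"])
    for l in "panel hinge_stile knob_stile top_rail bottom_rail pencil rule square glue tape".split():
        for d in env.search_frame(p,l)[:3]:
            c,r=map(int,np.round(d["point"])); print(l,round(d["score"],2),(c,r),np.round(W[r,c]))
E
```

```text
scene [1030.74421975 -668.96811653 1160.44189309] [-142.02797789   -1.04427199   37.95725971] 43.35317901237306
panel 0.67 (270, 214) [585.  17.  10.]
panel 0.41 (178, 311) [ 588. -373.   23.]
hinge_stile 0.84 (278, 89) [283. 468.  21.]
hinge_stile 0.73 (297, 130) [456. 337.  24.]
knob_stile 0.68 (140, 280) [ 452. -372.   25.]
top_rail 0.88 (176, 312) [ 587. -379.   26.]
bottom_rail 0.73 (335, 144) [588. 364.  23.]
pencil 0.71 (196, 261) [ 521. -233.    8.]
pencil 0.15 (250, 128) [344. 227.  48.]
rule 0.52 (297, 162) [527. 240.   0.]
square 0.65 (269, 336) [ 802. -279.   10.]
square 0.65 (363, 175) [750. 231. 111.]
glue 0.65 (366, 176) [760. 228. 117.]
tape 0.7 (248, 125) [337. 225.  59.]
side [-74.6583736  709.12662532 726.15563837] [-127.9655297    -0.73482661 -138.35085267] 49.466925956536834
panel 0.84 (243, 201) [571.  33.   3.]
hinge_stile 0.86 (210, 361) [269. 443.  21.]
hinge_stile 0.7 (178, 288) [447. 370.  21.]
knob_stile 0.86 (357, 163) [ 425. -337.   21.]
top_rail 0.64 (321, 144) [ 578. -360.   19.]
bottom_rail 0.81 (139, 262) [576. 379.  18.]
bottom_rail 0.41 (265, 138) [ 744. -262.   19.]
pencil 0.5 (358, 165) [ 416. -328.   21.]
rule 0.6 (204, 242) [528. 221.   3.]
square 0.85 (264, 137) [ 762. -277.   10.]
square 0.48 (134, 194) [724. 276.  84.]
glue 0.62 (132, 192) [726. 279.  91.]
tape 0.69 (260, 280) [315. 252.  49.]
```

View pics/scene0.png

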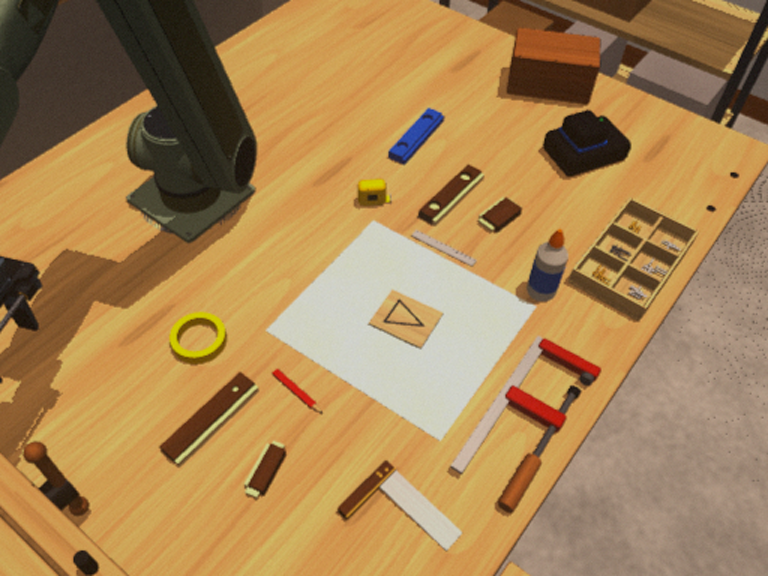

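View pics/side0.png

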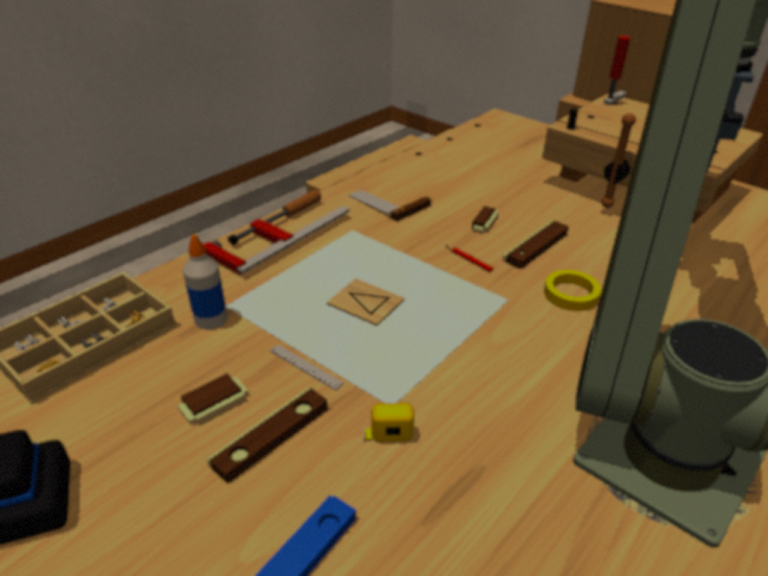

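The scene picture (native pixels) shows these parts:
- Panel at (270,214), with its triangle pointing right and away from the robot.
- Two bars that fit hinge_stile: the dark one at (301,129) and the blue one at (278,90). The dark one with two pale bores is the one meant, because blue is excluded.
- Knob stile at (140,278).
- Rails at (177,312) and (333,143), to be told apart by width.

```bash
cat > m.py <<'E'
from h import *
def rect(pts):
    (c,(w,h),a)=cv2.minAreaRect(pts.astype(np.float32))
    if w<h: w,h,a=h,w,a+90
    return np.round(c,1),round(w,1),round(h,1),round((a+90)%180-90,1)
def part(W,guess,rad,zlo=9,zhi=30):
    m=(np.hypot(W[...,0]-guess[0],W[...,1]-guess[1])<rad)&(W[...,2]>zlo)&(W[...,2]<zhi)
    n,l,st,_=cv2.connectedComponentsWithStats(m.astype(np.uint8))
    k=1+np.argmax(st[1:,4]); return W[l==k]
def plane(p,uv,z):
    f,cx,cy=K(p); d=np.c_[(uv[:,0]-cx)/f,(uv[:,1]-cy)/f,np.ones(len(uv))]@rot(p).T
    o=np.array(p["position"]); return o+d*((z-o[2])/d[:,2])[:,None]
E
python3 - <<'E'
from m import *
G=dict(hinge=(450,350,150),knob=(440,-355,150),railR=(585,-368,75),railL=(583,370,75))
for n in ("scene","side"):
    p=env.grab_frame(n); W=cloud(p); im=p["frame"].astype(int)
    tab=W[(np.abs(W[...,0]-600)<100)&(np.abs(W[...,1])<100)]; print(n,"paper z",np.nanmedian(tab[:,2]),np.nanstd(tab[:,2]))
    for k,(x,y,r) in G.items():
        P=part(W,(x,y),r); print(k,len(P),rect(P[:,:2]),"zmax",np.round(np.percentile(P[:,2],[50,95]),1))
    # panel: non-white on paper
    near=np.hypot(W[...,0]-578,W[...,1]-25)<120
    m=near&((im[...,0]-im[...,2]>45)); 
    nn,l,st,_=cv2.connectedComponentsWithStats(m.astype(np.uint8)); k=1+np.argmax(st[1:,4])
    v,u=np.nonzero(l==k); print("panel",len(u),rect(plane(p,np.c_[u,v].astype(float),6)[:,:2]))
    # triangle
    t=cv2.morphologyEx((l==k).astype(np.uint8),cv2.MORPH_CLOSE,np.ones((9,9)))>0
    v,u=np.nonzero(t&(im.sum(2)<200)); T=plane(p,np.c_[u,v].astype(float),6)[:,:2]
    if len(T)>10: print("tri",np.round(cv2.minEnclosingTriangle(T.astype(np.float32))[1].reshape(-1,2)))
p=env.grab_frame("side")
a=[(80,230,240,330),(300,120,400,190)]
ims=[cv2.resize(p["frame"][y0:y1,x0:x1,::-1],(400,int(400*(y1-y0)/(x1-x0))),interpolation=cv2.INTER_CUBIC) for x0,y0,x1,y1 in a]
p=env.grab_frame("scene")
a=[(270,95,360,165),(100,240,220,340)]
ims2=[cv2.resize(p["frame"][y0:y1,x0:x1,::-1],(400,280),interpolation=cv2.INTER_CUBIC) for x0,y0,x1,y1 in a]
f=lambda i:cv2.resize(i,(400,280))
cv2.imwrite("pics/crop1.png",np.vstack([np.hstack(list(map(f,ims))),np.hstack(ims2)]))
E
```

```text
scene paper z 2.87911081252264 3.4166517680213238
hinge 644 (array([459.8, 357. ]), 196.1, 50.2, 90.0) zmax [21.1 27.1]
knob 1311 (array([ 443.2, -363.8]), 191.8, 51.8, 89.1) zmax [22.1 26.4]
railR 537 (array([ 584. , -374.4]), 101.0, 38.6, -75.8) zmax [21.6 26.5]
railL 381 (array([576.3, 377. ]), 105.0, 58.4, 80.6) zmax [21.5 26.5]
panel 1013 (array([578.7,  26.8]), 116.4, 97.7, 8.5)
side paper z -0.7662772172672021 2.8650499867438506
hinge 1505 (array([455.2, 360.3]), 191.9, 49.6, 89.1) zmax [19.7 22.1]
knob 502 (array([ 438.3, -361.3]), 195.1, 48.0, 89.2) zmax [18.6 21.2]
railR 176 (array([ 577.3, -368.9]), 97.8, 37.7, -74.3) zmax [17.2 20.8]
railL 817 (array([571.2, 377.6]), 100.1, 59.7, 85.0) zmax [19.3 22.3]
panel 851 (array([571.5,  30.6]), 115.7, 97.4, 8.7)
```

View pics/crop1.png

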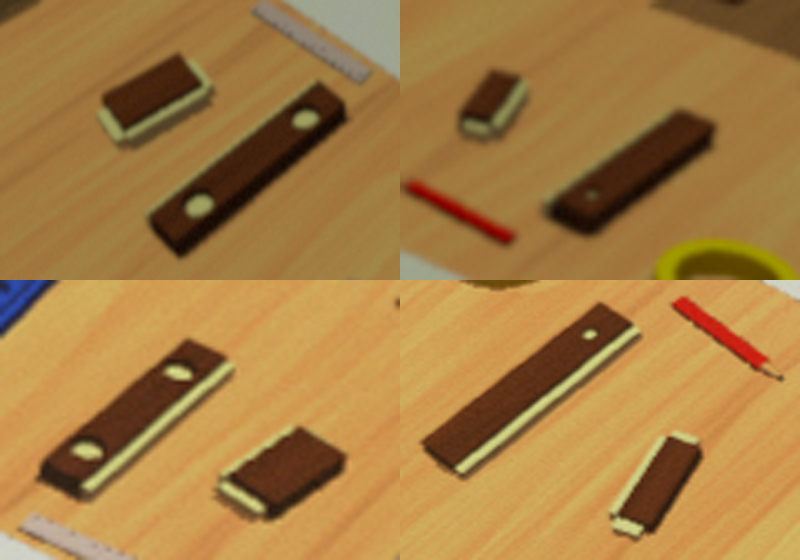

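Both rail identities are confirmed. The rail at scene (177,312) is narrow (about 37 mm), so it is top_rail. The one at (333,143) is wide (about 58 mm), so it is bottom_rail. The dark stile at (301,129) has two bores and is the hinge stile; the one at (140,278) has a single hole and is the knob stile. I'll hover over the knob stile and check it with the wrist camera.

Run:
```python
from h import *
s=env.state(); print(s); r=R.from_euler("xyz",s["ee_rot"],degrees=True).as_matrix(); print(r.round(3))
p=env.grab_frame("wrist"); print(p["position"],p["orientation"],p["fovy"])
```

```text
{'time_s': 1.3, 'qpos': array([-6.81832039e+01,  1.83097023e+01,  8.96399417e+01,  1.05456208e-03,
        7.20434536e+01, -1.14404781e+00]), 'qvel': array([-0.10350945,  0.02652323,  0.11429721, -0.04378563,  0.01389597,
       -0.03725969]), 'effort': array([-1.64305193e-04, -4.12357271e+01, -2.32231736e+01,  7.26692355e-02,
        3.76082584e-02,  1.15670886e-05]), 'ee_pos': array([ 224.33710709, -529.44517584,  184.89158432]), 'ee_rot': array([ 1.79993079e+02, -8.65221557e-04,  2.29605189e+01]), 'force': array([-0.26637841,  0.11386762,  0.02429215]), 'torque': array([ 0.02913882, -0.00742616, -0.01659543]), 'gripper_force': 0.0, 'gripper_width': 91.15405420393714}
[[ 0.921  0.39   0.   ]
 [ 0.39  -0.921 -0.   ]
 [ 0.     0.    -1.   ]]
[ 298.99452696 -497.36017712  385.58166476] [ 1.63343228e+02  2.50347893e-02 -6.70790345e+01] 68.24021726720945
```

Request:
move_arm(
  plan=[
    [[2.25, 4.1, 0], 0, 0],
    [[2.25, 4.1, 0], 0, 0],
    [[2.25, 4.1, 0], 0, 0],
    [[2.25, 4.1, 0], 0, 0],
    [[2.25, 4.1, 0], 0, 0],
  ],
)

```text
time_s: 1.85
ee_pos: [337.4, -322.9, 185.0]
ee_rot: [180.0, -0.0, 22.9]
force: [-0.1, -0.2, -0.1]
gripper_width: 91.3
gripper_force: 0.0
```

Request:
move_arm(
  plan=[
    [[2.25, 4.1, 0], 0, 0],
    [[2.25, 4.1, 0], 0, 0],
    [[2.25, 4.1, 0], 0, 0],
    [[2.25, 4.1, 0], 0, 0],
    [[2.25, 4.1, 0], 0, 0],
  ],
)

```text
time_s: 2.35
ee_pos: [450.0, -117.7, 185.2]
ee_rot: [180.0, -0.0, 23.0]
force: [0.7, -1.1, 0.3]
gripper_width: 91.0
gripper_force: 0.0
```

Request:
move_arm(
  plan=[
    [[2.25, 4.1, 0], 0, 0],
    [[2.25, 4.1, 0], 0, 0],
    [[2.25, 4.1, 0], 0, 0],
    [[0, 0, 0], 0, 0],
    [[0, 0, 0], 0, 0],
  ],
)

```text
time_s: 2.85
ee_pos: [516.8, 4.2, 184.6]
ee_rot: [180.0, 0.1, 23.1]
force: [-0.2, -0.4, 0.4]
gripper_width: 91.4
gripper_force: 0.0
```

```bash
cat >> m.py <<'E'
def panel(p,z=6,g=(575,29),rad=110):
    im=p["frame"].astype(int); W0=cloud(p); v,u=np.mgrid[:im.shape[0],:im.shape[1]]
    near=np.hypot(W0[...,0]-g[0],W0[...,1]-g[1])<rad
    m=near&(im[...,0]-im[...,2]>35)
    n,l,st,_=cv2.connectedComponentsWithStats(m.astype(np.uint8)); k=1+np.argmax(st[1:,4])
    v,u=np.nonzero(l==k); return rect(plane(p,np.c_[u,v].astype(float),z)[:,:2])
E
python3 - <<'E'
from m import *
s=env.state(); print(s["ee_pos"],s["ee_rot"])
p=env.grab_frame("wrist"); W=cloud(p); save(p,"wrist1.png")
m=(np.abs(W[...,0]-575)<40)&(np.abs(W[...,1]-29)<40); print("panel z",np.nanmedian(W[m][:,2]))
print(panel(p))
for n in("scene","side"):
    q=env.grab_frame(n); print(n,panel(q))
E
```

```text
[516.8127235    4.24327946 184.57517945] [1.79989241e+02 5.82620235e-02 2.31038142e+01]
panel z 322.00979976311635
(array([576.6,  27.7]), 115.2, 95.2, 8.3)
scene (array([578.5,  26.2]), 117.3, 99.0, 8.3)
side (array([571.5,  30.5]), 119.5, 100.7, 8.7)
```

View pics/wrist1.png

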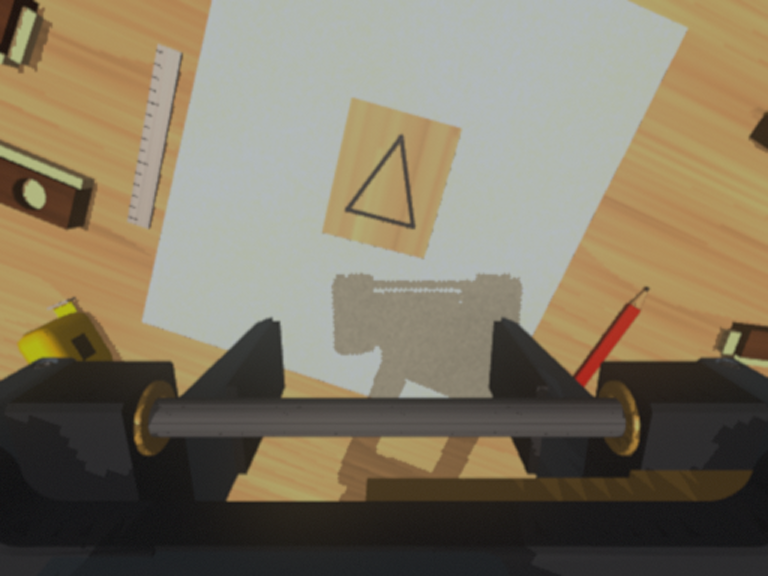

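The wrist picture shows the panel at native (261,119), with its triangle pointing away from the robot. The measured panel pose is (576.6, 27.7), yaw 8.3°. Next I go to the knob stile.

Request:
move_arm(
  plan=[
    [[-0.93, -4.59, 0], 8.25, 0],
    [[-0.93, -4.59, 0], 8.25, 0],
    [[-0.93, -4.59, 0], 8.25, 0],
    [[-0.93, -4.59, 0], 8.25, 0],
    [[-0.93, -4.59, 0], 8.25, 0],
  ],
  squeeze=20,
)

```text
time_s: 3.5
ee_pos: [472.4, -214.0, 185.3]
ee_rot: [180.0, 0.0, 61.7]
force: [0.1, 0.1, 0.2]
gripper_width: 91.1
gripper_force: 0.0
```

Request:
move_arm(
  plan=[
    [[-0.93, -4.59, 0], 8.25, 0],
    [[-0.93, -4.59, 0], 8.25, 0],
    [[-0.93, -4.59, 0], 8.25, 0],
    [[0, 0, -4.0], 0, 0],
    [[0, 0, -4.0], 0, 0],
  ],
)

```text
time_s: 4.0
ee_pos: [445.7, -349.2, 105.2]
ee_rot: [179.8, 0.1, 85.4]
force: [-0.4, 0.6, 0.4]
gripper_width: 91.1
gripper_force: 0.0
```

Request:
move_arm(
  plan=[
    [[0, 0, -2.0], 0, 0],
    [[0, 0, 0], 0, 0],
  ],
)

```text
time_s: 4.2
ee_pos: [443.4, -345.3, 82.0]
ee_rot: [-179.7, -0.2, 85.6]
force: [-0.6, 0.7, 0.1]
gripper_width: 91.0
gripper_force: 0.0
```

Run:
```python
from m import *
s=env.state(); print(s["ee_pos"],s["ee_rot"],s["qpos"])
p=env.grab_frame("wrist"); save(p,"wrist2.png")
```

```text
[ 443.43234865 -345.2749121    81.97609577] [-179.65841876   -0.22682057   85.58345995] [-3.90733319e+01  2.22005612e+01  9.96568016e+01 -8.98997470e-03
  5.85525959e+01 -3.46527504e+01]
```

View pics/wrist2.png

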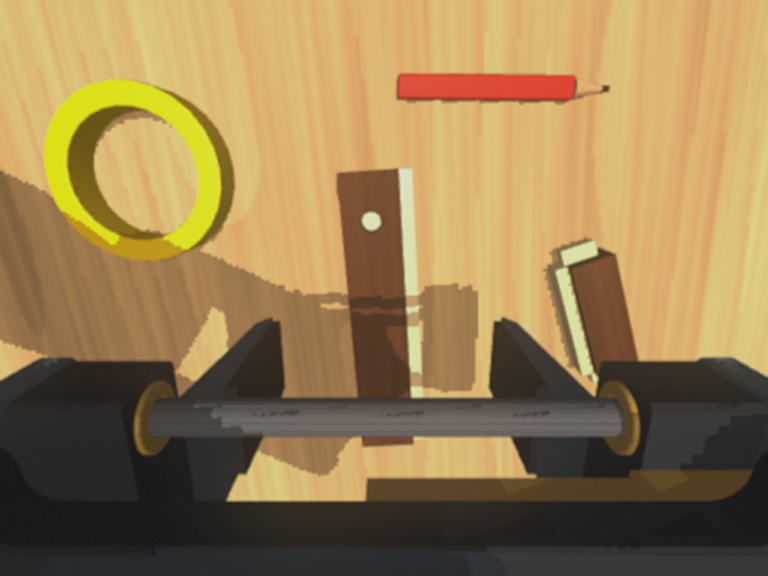

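The knob stile lies between the open fingers: hole at native (247,147), pale step on the right. Measuring it in the wrist view.

```bash
cat >> m.py <<'E'
def stuff(p,g,rad,zlo=8,zhi=30,minn=40):
    W=cloud(p); m=(np.hypot(W[...,0]-g[0],W[...,1]-g[1])<rad)&(W[...,2]>zlo)&(W[...,2]<zhi)
    n,l,st,_=cv2.connectedComponentsWithStats(m.astype(np.uint8))
    P=np.vstack([W[l==k] for k in range(1,n) if st[k,4]>minn]); return rect(P[:,:2]),len(P),np.round(np.median(P[:,2]),1)
E
python3 - <<'E'
from m import *
p=env.grab_frame("wrist"); print(stuff(p,(442,-363),112)); print(stuff(p,(582,-373),60))
s=env.state(); print(s["ee_pos"],s["ee_rot"])
E
```

```text
((array([ 440.1, -363.1]), 190.6, 45.1, 89.3), 7222, np.float64(22.7))
((array([ 579.6, -372.2]), 100.1, 36.9, -74.7), 3484, np.float64(22.2))
[ 446.40280596 -346.77122529   85.62824065] [1.79963015e+02 2.86131245e-02 8.56455995e+01]
```

Request:
move_arm(
  plan=[
    [[-0.63, -1.63, -1.0], 3.7, 0],
    [[0, 0, -2.5], 0, 0],
    [[0, 0, -2.5], 0, 0],
    [[0, 0, -2.0], 0, 0],
    [[0, 0, 0], 0, 0],
  ],
)

```text
time_s: 4.8
ee_pos: [439.9, -362.0, 4.5]
ee_rot: [-179.9, -0.1, 89.4]
force: [-0.2, 1.0, 0.8]
gripper_width: 91.1
gripper_force: 0.0
```

Request:
move_arm(
  plan=[
    [[0, 0, 0], 0, 1],
    [[0, 0, 0], 0, 1],
    [[0, 0, 0], 0, 1],
    [[0, 0, 0], 0, 1],
    [[0, 0, 0], 0, 1],
  ],
  squeeze=25,
)

```text
time_s: 5.3
ee_pos: [440.8, -362.3, 5.4]
ee_rot: [180.0, 0.0, 89.4]
force: [0.7, -0.4, -0.4]
gripper_width: 54.1
gripper_force: 0.0
```

Request:
move_arm(
  plan=[
    [[0, 0, 0], 0, 1],
    [[0, 0, 0], 0, 1],
    [[0, 0, 2.5], 0, 1],
    [[0, 0, 3.0], 0, 1],
    [[0, 0, 2.5], 0, 1],
  ],
)

```text
time_s: 5.8
ee_pos: [440.7, -362.2, 86.0]
ee_rot: [180.0, 0.0, 89.4]
force: [-0.9, -1.0, -0.0]
gripper_width: 14.3
gripper_force: 0.0
```

Request:
move_arm(
  plan=[
    [[0.83, 1.64, 0], 5.5, 1],
    [[0.83, 1.64, 0], 5.5, 1],
    [[0.83, 1.64, 0], 5.5, 1],
    [[0.83, 1.64, 0], 5.5, 1],
    [[0.83, 1.64, 0], 5.5, 1],
  ],
)

```text
time_s: 6.3
ee_pos: [482.3, -279.4, 84.8]
ee_rot: [180.0, -0.0, 117.2]
force: [-0.2, -0.5, 0.2]
gripper_width: 0.4
gripper_force: 0.0
```

Request:
move_arm(
  plan=[
    [[0.83, 1.64, 0], 5.5, 1],
    [[0.83, 1.64, 0], 5.5, 1],
    [[0.83, 1.64, 0], 5.5, 1],
    [[0.83, 1.64, 0], 5.5, 1],
    [[0.83, 1.64, 0], 5.5, 1],
  ],
)

```text
time_s: 6.8
ee_pos: [523.8, -197.4, 84.8]
ee_rot: [180.0, -0.0, 144.7]
force: [0.4, -0.0, -0.4]
gripper_width: 0.4
gripper_force: 0.0
```

Request:
move_arm(
  plan=[
    [[0.83, 1.64, 0], 5.5, 1],
    [[0.83, 1.64, 0], 5.5, 1],
    [[0.83, 1.64, 0], 5.5, 1],
    [[0.83, 1.64, 0], 5.5, 1],
    [[0.83, 1.64, 0], 5.5, 1],
  ],
)

```text
time_s: 7.3
ee_pos: [565.3, -115.4, 84.7]
ee_rot: [180.0, -0.0, 172.2]
force: [0.2, -0.5, -0.3]
gripper_width: 0.5
gripper_force: 0.0
```

Request:
move_arm(
  plan=[
    [[0.83, 1.64, 0], 5.5, 1],
    [[0.83, 1.64, 0], 5.5, 1],
    [[0.83, 1.64, 0], 5.5, 1],
    [[0, 0, 0], 0, 1],
    [[0, 0, 0], 0, 1],
  ],
)

```text
time_s: 7.8
ee_pos: [589.7, -67.0, 84.6]
ee_rot: [-180.0, -0.0, -171.6]
force: [-0.6, -0.6, 0.8]
gripper_width: 0.3
gripper_force: 0.0
```

Run:
```python
from m import *
s=env.state(); print(s["ee_pos"],s["ee_rot"],s["qpos"],s["gripper_width"],s["gripper_force"])
p=env.grab_frame("wrist"); save(p,"wrist3.png")
print(stuff(p,(590,-66),112,60,130))
```

```text
[589.66479495 -66.99529392  84.64727051] [-1.79991366e+02 -4.75919371e-02 -1.71611195e+02] [-7.57910753e+00  2.44241018e+01  9.54784231e+01 -2.46684219e-02
  6.01408577e+01 -1.05955627e+02] 0.32703992365141515 0.0
((array([573.8, -68.8]), 19.6, 4.5, -81.4), 235, np.float64(123.4))
```

View pics/wrist3.png

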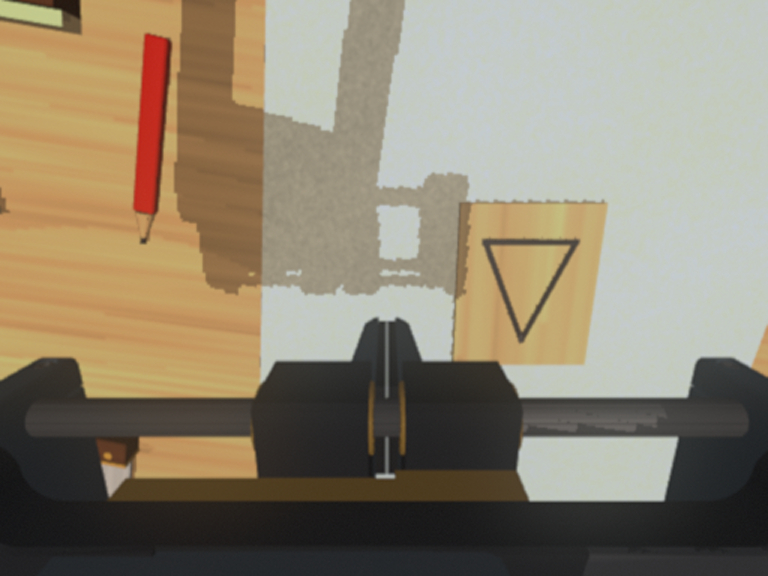

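The fingers had not closed before I lifted: the gripper is empty and the wrist picture shows no stile. I return, re-measure, and wait for grip force this time.

Request:
move_arm(
  plan=[
    [[-0.83, -1.64, 0], -5.5, 0],
    [[-0.83, -1.64, 0], -5.5, 0],
    [[-0.83, -1.64, 0], -5.5, 0],
    [[-0.83, -1.64, 0], -5.5, 0],
    [[-0.83, -1.64, 0], -5.5, 0],
  ],
)

```text
time_s: 8.35
ee_pos: [547.4, -150.5, 84.9]
ee_rot: [-180.0, -0.0, 160.6]
force: [1.0, 0.1, -0.8]
gripper_width: 37.4
gripper_force: 0.0
```

Request:
move_arm(
  plan=[
    [[-0.83, -1.64, 0], -5.5, 0],
    [[-0.83, -1.64, 0], -5.5, 0],
    [[-0.83, -1.64, 0], -5.5, 0],
    [[-0.83, -1.64, 0], -5.5, 0],
    [[-0.83, -1.64, 0], -5.5, 0],
  ],
)

```text
time_s: 8.85
ee_pos: [505.7, -232.4, 85.0]
ee_rot: [-180.0, -0.0, 133.1]
force: [0.2, 0.3, -0.0]
gripper_width: 77.7
gripper_force: 0.0
```

Request:
move_arm(
  plan=[
    [[-0.83, -1.64, 0], -5.5, 0],
    [[-0.83, -1.64, 0], -5.5, 0],
    [[-0.83, -1.64, 0], -5.5, 0],
    [[-0.83, -1.64, 0], -5.5, 0],
    [[-0.83, -1.64, 0], -5.5, 0],
  ],
)

```text
time_s: 9.35
ee_pos: [464.1, -314.2, 84.9]
ee_rot: [-180.0, -0.0, 105.6]
force: [0.2, -0.4, 0.3]
gripper_width: 91.2
gripper_force: 0.0
```

Request:
move_arm(
  plan=[
    [[-0.83, -1.64, 0], -5.5, 0],
    [[-0.83, -1.64, 0], -5.5, 0],
    [[-0.83, -1.64, 0], -5.5, 0],
    [[0, 0, 0], 0, 0],
    [[0, 0, 0], 0, 0],
  ],
)

```text
time_s: 9.85
ee_pos: [439.8, -362.4, 84.9]
ee_rot: [-180.0, -0.0, 89.4]
force: [0.4, -0.2, 0.7]
gripper_width: 91.2
gripper_force: 0.0
```

Run:
```python
from m import *
p=env.grab_frame("wrist"); print(stuff(p,(440,-363),112)); print(stuff(p,(580,-372),60))
s=env.state(); print(s["ee_pos"],s["ee_rot"],s["gripper_width"])
```

```text
((array([ 440.3, -354.8]), 173.6, 45.2, 89.3), 7993, np.float64(22.7))
((array([ 579.7, -372.4]), 100.4, 37.0, -74.5), 3671, np.float64(22.2))
[ 440.16074228 -361.9623151    84.87282811] [-1.79998404e+02 -2.74199239e-02  8.94284169e+01] 91.3289888760766
```

Request:
move_arm(
  plan=[
    [[0, 0, -2.5], 0, 0],
    [[0, 0, -2.5], 0, 0],
    [[0, 0, -2.0], 0, 0],
    [[0, 0, -0.9], 0, 0],
    [[0, -0.1, 0], 0, 1],
  ],
)

```text
time_s: 10.4
ee_pos: [440.1, -361.9, 4.8]
ee_rot: [-179.9, -0.1, 89.5]
force: [0.7, -0.4, -0.1]
gripper_width: 85.9
gripper_force: 0.0
```

Request:
move_arm(
  plan=[
    [[0, 0, 0], 0, 1],
    [[0, 0, 0], 0, 1],
    [[0, 0, 0], 0, 1],
    [[0, 0, 0], 0, 1],
    [[0, 0, 0], 0, 1],
  ],
)

```text
time_s: 10.9
ee_pos: [440.7, -363.2, 6.3]
ee_rot: [180.0, 0.0, 89.4]
force: [0.3, -0.2, -0.2]
gripper_width: 46.4
gripper_force: 0.0
```

Request:
move_arm(
  plan=[
    [[0, 0, 0], 0, 1],
    [[0, 0, 0], 0, 1],
    [[0, 0, 0], 0, 1],
  ],
)

```text
time_s: 11.2
ee_pos: [440.6, -363.1, 5.9]
ee_rot: [180.0, -0.0, 89.4]
force: [0.2, -0.0, -0.0]
gripper_width: 22.4
gripper_force: 0.0
```

Run:
```python
from m import *
s=env.state(); print(s["ee_pos"],s["gripper_width"],s["gripper_force"],env.tcp_to_grasp)
p=env.grab_frame("wrist"); q=env.grab_frame("scene")
a=cv2.resize(p["frame"],(400,300)); b=cv2.resize(q["frame"][200:350,60:260],(400,300),interpolation=cv2.INTER_CUBIC)
cv2.imwrite("pics/chk.png",np.hstack([a,b])[:,:,::-1])
```

```text
[ 440.55305813 -363.11940113    5.87209015] 22.420927575955826 0.0 18.8
```

View pics/chk.png

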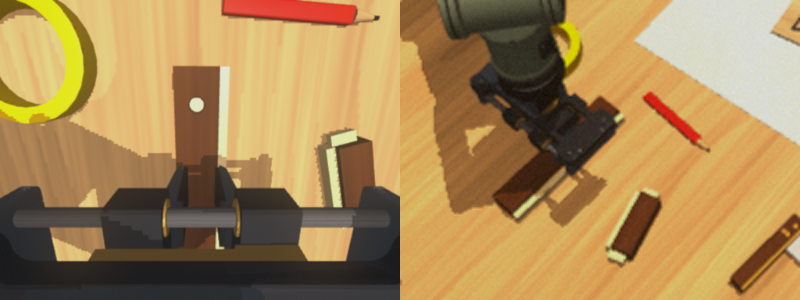

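Run:
```python
from m import *
p=env.grab_frame("wrist"); W=cloud(p); print(p["position"],env.state()["ee_pos"],env.state()["gripper_width"])
for r in (205,212,220,230,240):
    print(r,[(c,*np.round(W[r,c]).astype(int)) for c in range(205,310,6) if np.isfinite(W[r,c,0])])
```

```text
[ 441.27551578 -281.56149262  206.56190463] [ 440.56794193 -363.09465691    5.85660433] 10.28283180382796
205 [(205, np.int64(400), np.int64(-353), np.int64(1)), (211, np.int64(405), np.int64(-353), np.int64(0)), (217, np.int64(409), np.int64(-353), np.int64(1)), (223, np.int64(414), np.int64(-352), np.int64(2)), (229, np.int64(421), np.int64(-345), np.int64(23)), (235, np.int64(425), np.int64(-345), np.int64(24)), (241, np.int64(429), np.int64(-345), np.int64(22)), (247, np.int64(433), np.int64(-345), np.int64(23)), (253, np.int64(437), np.int64(-345), np.int64(23)), (259, np.int64(442), np.int64(-346), np.int64(22)), (265, np.int64(446), np.int64(-345), np.int64(24)), (271, np.int64(450), np.int64(-345), np.int64(23)), (277, np.int64(454), np.int64(-346), np.int64(22)), (283, np.int64(459), np.int64(-348), np.int64(16)), (289, np.int64(463), np.int64(-348), np.int64(16)), (295, np.int64(469), np.int64(-353), np.int64(1)), (301, np.int64(474), np.int64(-354), np.int64(0)), (307, np.int64(478), np.int64(-354), np.int64(0))]
212 [(205, np.int64(400), np.int64(-358), np.int64(1)), (211
[... 2974 characters left out ...]
int64(-345), np.int64(77)), (235, np.int64(429), np.int64(-345), np.int64(77)), (241, np.int64(432), np.int64(-347), np.int64(74)), (247, np.int64(433), np.int64(-372), np.int64(22)), (253, np.int64(437), np.int64(-371), np.int64(23)), (259, np.int64(441), np.int64(-372), np.int64(22)), (265, np.int64(446), np.int64(-372), np.int64(23)), (271, np.int64(448), np.int64(-348), np.int64(71)), (277, np.int64(450), np.int64(-346), np.int64(75)), (283, np.int64(453), np.int64(-345), np.int64(78)), (289, np.int64(456), np.int64(-346), np.int64(76)), (295, np.int64(470), np.int64(-382), np.int64(2)), (301, np.int64(475), np.int64(-383), np.int64(0)), (307, np.int64(480), np.int64(-383), np.int64(1))]
```

The wrist depth puts the visible fingertips about 25–30 mm above the bench, although the state reports TCP z = 6. The fingers closed above the stile. I reopen and measure the true tip height.

Request:
move_arm(
  plan=[
    [[0, 0, 0], 0, 0],
    [[0, 0, 0], 0, 0],
    [[0, 0, 0], 0, 0],
    [[0, 0, 0], 0, 0],
    [[0, 0, 0], 0, 0],
  ],
)

```text
time_s: 11.85
ee_pos: [440.6, -363.1, 5.9]
ee_rot: [180.0, -0.0, 89.4]
force: [-0.2, 0.4, 0.8]
gripper_width: 47.4
gripper_force: 0.0
```

Request:
move_arm(
  plan=[
    [[0, 0, 0], 0, 0],
    [[0, 0, 0], 0, 0],
    [[0, 0, 0], 0, 0],
    [[0, 0, 0], 0, 0],
    [[0, 0, 0], 0, 0],
  ],
)

```text
time_s: 12.35
ee_pos: [440.6, -363.1, 5.9]
ee_rot: [180.0, -0.0, 89.4]
force: [0.2, 0.0, -0.6]
gripper_width: 86.8
gripper_force: 0.0
```

Run:
```python
from m import *
s=env.state(); print(s["ee_pos"],s["gripper_width"],s["force"])
p=env.grab_frame("wrist"); W=cloud(p)
m=(np.abs(W[...,1]+345)<3)&(np.abs(W[...,0]-440)<75)&((np.abs(W[...,0]-440)>30))&(W[...,2]>4)
for sg in(-1,1):
    P=W[m&((W[...,0]-440)*sg>0)]; print(len(P),np.percentile(P[:,2],[0,1,5,20]) , P[P[:,2]<np.percentile(P[:,2],10)].mean(0))
q=env.grab_frame("side"); V=cloud(q); m=(np.abs(V[...,0]-440)<80)&(np.abs(V[...,1]+363)<25)&(V[...,2]<90)
P=V[m&(np.abs(V[...,0]-440)>35)]; print(np.histogram(P[:,2],np.arange(-10,91,5)))
save(q,"side1.png",(290,90,450,210),4.5)
```

```text
[ 440.57307319 -363.09979553    5.88790947] 86.81627443213893 [ 0.22994916  0.00212366 -0.55882542]
2462 [35.43990567 39.27646071 48.88328154 72.10474018] [ 393.07128148 -345.53953516   48.36007098]
1784 [35.89082362 39.13738779 46.57528932 66.37153578] [ 488.01958478 -346.39238112   46.18858533]
(array([ 13, 213,   7,   0,   0,   0,   0,   1,   7,  16,  21,  14,  22,
        21,  20,  25,  23,  23,  22,  28]), array([-10,  -5,   0,   5,  10,  15,  20,  25,  30,  35,  40,  45,  50,
        55,  60,  65,  70,  75,  80,  85,  90]))
```

View pics/side1.png

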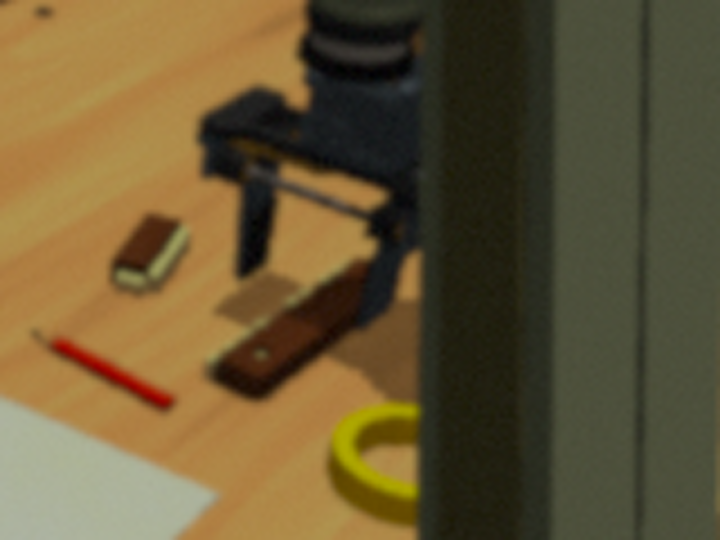

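The side crop confirms it: the fingertips float about 30 mm above the bench (tip at (250,270), its shadow further down). I lower in steps, watching the force.

Request:
move_arm(
  plan=[
    [[0, 0, -0.7], 0, 0],
    [[0, 0, -0.7], 0, 0],
    [[0, 0, -0.6], 0, 0],
    [[0, 0, 0], 0, 0],
  ],
)

```text
time_s: 12.85
ee_pos: [439.7, -362.5, -15.5]
ee_rot: [-179.9, -0.1, 89.4]
force: [-0.6, -0.3, 0.9]
gripper_width: 91.5
gripper_force: 0.0
```

Run:
```python
from m import *
s=env.state(); print(s["ee_pos"],s["gripper_width"],s["force"])
p=env.grab_frame("wrist"); W=cloud(p)
m=(np.abs(W[...,1]+345)<2)&(np.abs(W[...,0]-440)<75)&((np.abs(W[...,0]-440)>30))&(W[...,2]>5)
P=W[m]; print(np.percentile(P[:,2],[0,1,5,20]))
q=env.grab_frame("side"); V=cloud(q); m=(np.abs(V[...,0]-440)<80)&(np.abs(V[...,1]+363)<25)&(V[...,2]<90)
P=V[m&(np.abs(V[...,0]-440)>35)]; print(np.histogram(P[:,2],np.arange(-10,51,5))[0])
```

```text
[ 439.74882267 -362.45621225  -15.47989672] 91.46043473369454 [-0.63780256 -0.26577818  0.89168715]
[14.24130575 17.19720209 24.63279953 43.9376823 ]
[ 16 181  12   0   9  16  16  21  21  17  24  23]
```

Request:
move_arm(
  plan=[
    [[0, 0, -0.7], 0, 0],
    [[0, 0, 0], 0, 1],
    [[0, 0, 0], 0, 1],
    [[0, 0, 0], 0, 1],
    [[0, 0, 0], 0, 1],
  ],
)

```text
time_s: 13.45
ee_pos: [440.7, -363.2, -20.9]
ee_rot: [180.0, 0.0, 89.4]
force: [-1.1, -0.5, 0.5]
gripper_width: 62.1
gripper_force: 0.0
```

Request:
move_arm(
  plan=[
    [[0, 0, 0], 0, 1],
    [[0, 0, 0], 0, 1],
    [[0, 0, 0], 0, 1],
    [[0, 0, 0], 0, 1],
    [[0, 0, 0], 0, 1],
  ],
)

```text
time_s: 13.95
ee_pos: [440.6, -363.2, -21.0]
ee_rot: [180.0, 0.0, 89.4]
force: [-0.7, -1.9, 1.1]
gripper_width: 44.9
gripper_force: 25.0
```

Gripped at 44.9 mm with 25 N. Lifting and carrying to its place.

Request:
move_arm(
  plan=[
    [[0, 0, 2.0], 0, 1],
    [[0, 0, 2.5], 0, 1],
    [[0, 0, 2.0], 0, 1],
    [[0.83, 1.64, 0], 5.5, 1],
    [[0.83, 1.64, 0], 5.5, 1],
  ],
)

```text
time_s: 14.45
ee_pos: [457.4, -330.4, 44.5]
ee_rot: [179.9, 0.1, 100.6]
force: [0.1, 0.4, -1.3]
gripper_width: 45.0
gripper_force: 25.0
```

Request:
move_arm(
  plan=[
    [[0.83, 1.64, 0], 5.5, 1],
    [[0.83, 1.64, 0], 5.5, 1],
    [[0.83, 1.64, 0], 5.5, 1],
    [[0.83, 1.64, 0], 5.5, 1],
    [[0.83, 1.64, 0], 5.5, 1],
  ],
)

```text
time_s: 14.95
ee_pos: [498.7, -247.5, 43.6]
ee_rot: [-180.0, -0.0, 128.2]
force: [0.1, 0.1, -0.6]
gripper_width: 44.5
gripper_force: 25.0
```

Request:
move_arm(
  plan=[
    [[0.83, 1.64, 0], 5.5, 1],
    [[0.83, 1.64, 0], 5.5, 1],
    [[0.83, 1.64, 0], 5.5, 1],
    [[0.83, 1.64, 0], 5.5, 1],
    [[0.83, 1.64, 0], 5.5, 1],
  ],
)

```text
time_s: 15.45
ee_pos: [540.2, -165.5, 43.6]
ee_rot: [180.0, -0.0, 155.7]
force: [1.0, 1.1, -0.5]
gripper_width: 45.0
gripper_force: 25.0
```

Request:
move_arm(
  plan=[
    [[0.83, 1.64, 0], 5.5, 1],
    [[0.83, 1.64, 0], 5.5, 1],
    [[0.83, 1.64, 0], 5.5, 1],
    [[0.83, 1.64, 0], 5.5, 1],
    [[0, 0, 0], 0, 1],
  ],
)

```text
time_s: 15.95
ee_pos: [574.0, -99.1, 43.6]
ee_rot: [180.0, 0.0, 177.6]
force: [-0.2, 1.1, -0.5]
gripper_width: 44.9
gripper_force: 25.0
```

Request:
move_arm(
  plan=[
    [[0.83, 1.64, 0], 5.5, 1],
    [[0.83, 1.64, 0], 5.5, 1],
    [[0, 0, 0], 0, 1],
    [[0, 0, 0], 0, 1],
  ],
)

```text
time_s: 16.35
ee_pos: [589.3, -68.5, 43.6]
ee_rot: [-180.0, -0.1, -171.7]
force: [-0.7, -0.3, -0.7]
gripper_width: 44.9
gripper_force: 25.0
```

Run:
```python
from m import *
s=env.state(); print(s["ee_pos"],s["ee_rot"],s["gripper_width"],s["gripper_force"])
p=env.grab_frame("wrist"); print(stuff(p,(590,-66),112,60,110)); 
try: print(panel(p))
except Exception as e: print(e)
save(p,"wrist4.png",None,1)
```

```text
[589.32414764 -68.4697294   43.5966399 ] [-1.79986908e+02 -6.75341937e-02 -1.71672676e+02] 44.93967006153754 24.9976609647274
((array([568.6, -70.5]), 153.1, 65.8, 0.2), 17565, np.float64(87.3))
(array([580.7,  -5.4]), 162.7, 122.3, -81.7)
```

View pics/wrist4.png

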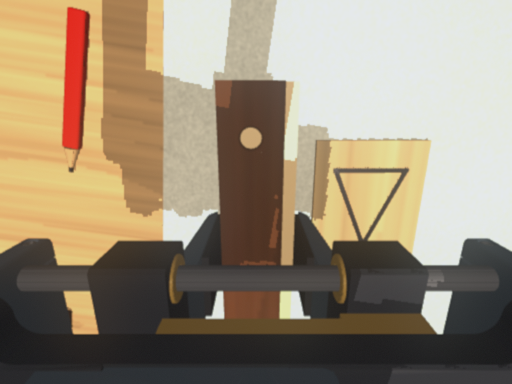

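The stile is well held: the hole end is towards the robot and the step faces the panel at native (370,190). Lowering and releasing with a small opening.

Request:
move_arm(
  plan=[
    [[0.1, 0.2, -2.0], 0, 1],
    [[0, 0, -2.0], 0, 1],
    [[0, 0, -1.5], 0, 1],
    [[0, 0, -0.6], 0, 1],
    [[0, 0, -0.3], 0, 1],
  ],
)

```text
time_s: 16.9
ee_pos: [590.4, -66.6, -20.6]
ee_rot: [180.0, -0.1, -171.7]
force: [-0.1, 0.2, -0.6]
gripper_width: 44.7
gripper_force: 25.0
```

Request:
move_arm(
  plan=[
    [[0, 0, 0], 0, 1],
    [[0, 0, 0], 0, 0.37],
    [[0, 0, 0], 0, 0.37],
    [[0, 0, 0], 0, 0.37],
    [[0, 0, 0], 0, 0.37],
  ],
)

```text
time_s: 17.4
ee_pos: [591.3, -66.0, -19.7]
ee_rot: [-180.0, 0.0, -171.6]
force: [0.2, -0.2, -0.7]
gripper_width: 57.3
gripper_force: 0.0
```

Request:
move_arm(
  plan=[
    [[0, 0, 2.0], 0, 0.37],
    [[0, 0, 3.0], 0, 0.37],
    [[0, 0, 4], 0, 0],
    [[0, 0, 4], 0, 0],
    [[0, 0, 0], 0, 0],
  ],
)

```text
time_s: 17.9
ee_pos: [595.1, -66.4, 116.2]
ee_rot: [-179.8, 0.7, -171.6]
force: [1.5, -1.0, 0.6]
gripper_width: 78.7
gripper_force: 0.0
```

```bash
cat >> m.py <<'E'
def inpanel(c,yaw,P=(576.6,27.7),a=8.3):
    r=np.radians(a); d=np.array(c)-P; return np.round([d@[np.cos(r),np.sin(r)],d@[-np.sin(r),np.cos(r)],(yaw-a+90)%180-90],1)
E
python3 - <<'E'
from m import *
s=env.state(); print(s["ee_pos"],s["ee_rot"],s["gripper_width"])
p=env.grab_frame("wrist"); a=stuff(p,(590,-66),112); print(a,inpanel(a[0][0],a[0][3])); print(panel(p,rad=75))
for n in ("scene","side"):
    p=env.grab_frame(n); a=stuff(p,(590,-66),105); print(n,a,inpanel(a[0][0],a[0][3]),panel(p,rad=72),stuff(p,(575,378),75))
E
```

```text
[595.11599479 -66.40941729 116.22174821] [-179.8052513     0.6950591  -171.55716429] 78.69469631420692
((array([591.3, -65.8]), 190.2, 45.1, 8.2), 7200, np.float64(22.6)) [  1.  -94.6  -0.1]
(array([576.6,  27.6]), 115.8, 96.5, 8.4)
scene ((array([587.6, -28.7]), 192.4, 130.9, 8.7), 1135, np.float64(21.8)) [  2.7 -57.4   0.4] (array([589.2,  19.6]), 115.3, 99.5, -81.0) ((array([577.5, 378.2]), 112.6, 56.6, 81.7), 395, np.float64(21.4))
side ((array([589., -65.]), 191.9, 50.8, 7.8), 741, np.float64(18.6)) [ -1.1 -93.5  -0.5] (array([571.9,  29.1]), 120.2, 104.0, 8.5) ((array([572.4, 377.2]), 99.8, 58.0, 82.2), 842, np.float64(19.2))
```

Knob stile placed: in the panel's frame (1.0, -94.6), 0.1° off, panel unmoved. Next, the bottom rail.

Request:
move_arm(
  plan=[
    [[-0.9, 2.75, 0], 4.6, 0],
    [[-0.9, 2.75, 0], 4.6, 0],
    [[-0.9, 2.75, 0], 4.6, 0],
    [[-0.9, 2.75, 0], 4.6, 0],
    [[-0.9, 2.75, 0], 4.6, 0],
  ],
)

```text
time_s: 18.55
ee_pos: [544.1, 72.4, 107.8]
ee_rot: [179.9, -0.2, -148.4]
force: [-0.0, 0.1, -0.2]
gripper_width: 91.0
gripper_force: 0.0
```

Request:
move_arm(
  plan=[
    [[-0.9, 2.75, 0], 4.6, 0],
    [[-0.9, 2.75, 0], 4.6, 0],
    [[-0.9, 2.75, 0], 4.6, 0],
    [[0.7, 2.75, 0], 4.6, 0],
    [[0.7, 2.75, 0], 4.6, 0],
  ],
)

```text
time_s: 19.05
ee_pos: [531.4, 209.7, 107.9]
ee_rot: [179.9, -0.2, -125.4]
force: [0.8, 0.7, 0.6]
gripper_width: 91.1
gripper_force: 0.0
```

Request:
move_arm(
  plan=[
    [[0.7, 2.75, 0], 4.6, 0],
    [[0.7, 2.75, 0], 4.6, 0],
    [[0.7, 2.75, 0], 4.6, 0],
    [[0.7, 2.75, 0], 4.6, 0],
    [[0.7, 2.75, 0], 4.6, 0],
  ],
)

```text
time_s: 19.55
ee_pos: [567.0, 347.1, 107.3]
ee_rot: [179.8, -0.2, -102.4]
force: [-0.2, -0.4, 0.1]
gripper_width: 90.9
gripper_force: 0.0
```

Request:
move_arm(
  plan=[
    [[0.7, 2.75, 0], 4.6, 0],
    [[0, 0, 0], 0, 0],
    [[0, 0, 0], 0, 0],
  ],
)

```text
time_s: 19.85
ee_pos: [573.8, 373.6, 107.4]
ee_rot: [179.8, -0.2, -98.0]
force: [-0.4, -0.5, -0.6]
gripper_width: 91.3
gripper_force: 0.0
```

Run:
```python
from m import *
s=env.state(); print(s["ee_pos"],s["ee_rot"],s["gripper_width"],s["qpos"])
p=env.grab_frame("wrist"); print(stuff(p,(576,376),75)); save(p,"wrist5.png",None,1)
```

```text
[573.78275314 373.61010463 107.44458161] [179.80925655  -0.18474696 -97.95189733] 91.27939914524588 [ 3.21171037e+01  3.12052886e+01  7.99919347e+01 -1.99111360e-02
  6.90676713e+01 -1.39923535e+02]
((array([573. , 377.9]), 100.2, 54.2, 81.9), 4342, np.float64(22.6))
```

View pics/wrist5.png

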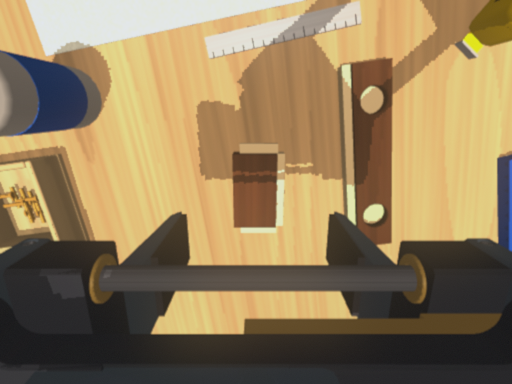

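The wrist picture shows the bottom rail at (257,187), step on the right (robot side), between the fingers. Descending.

Request:
move_arm(
  plan=[
    [[-0.1, 0.4, -3.5], 0, 0],
    [[0, 0, -4], 0, 0],
    [[0, 0, -3], 0, 0],
    [[0, 0, -1.6], 0, 0],
    [[0, 0, -0.7], 0, 0],
  ],
)

```text
time_s: 20.4
ee_pos: [572.3, 375.7, -20.7]
ee_rot: [179.8, -0.2, -98.1]
force: [0.2, 0.2, 0.1]
gripper_width: 91.5
gripper_force: 0.0
```

Request:
move_arm(
  plan=[
    [[0, 0, 0], 0, 0],
    [[0, 0, 0], 0, 1],
    [[0, 0, 0], 0, 1],
    [[0, 0, 0], 0, 1],
    [[0, 0, 0], 0, 1],
  ],
)

```text
time_s: 20.9
ee_pos: [574.3, 378.3, -17.3]
ee_rot: [-179.9, 0.0, -98.0]
force: [0.1, -0.2, 0.4]
gripper_width: 62.0
gripper_force: 0.0
```

Request:
move_arm(
  plan=[
    [[0, 0, 0], 0, 1],
    [[0, 0, 0], 0, 1],
    [[0, 0, 0], 0, 1],
  ],
)

```text
time_s: 21.2
ee_pos: [574.1, 378.2, -17.7]
ee_rot: [-180.0, 0.0, -98.0]
force: [-0.5, -0.1, 2.7]
gripper_width: 54.0
gripper_force: 25.0
```

Request:
move_arm(
  plan=[
    [[0, 0, 2.5], 0, 1],
    [[0, 0, 3], 0, 1],
    [[0, 0, 2], 0, 1],
    [[-0.53, -1.83, 0], -8.18, 1],
    [[-0.53, -1.83, 0], -8.18, 1],
  ],
)

```text
time_s: 21.7
ee_pos: [563.5, 341.6, 57.4]
ee_rot: [-179.9, 0.1, -114.6]
force: [-0.6, -0.1, -0.6]
gripper_width: 53.9
gripper_force: 25.0
```

Request:
move_arm(
  plan=[
    [[-0.53, -1.83, 0], -8.18, 1],
    [[-0.53, -1.83, 0], -8.18, 1],
    [[-0.53, -1.83, 0], -8.18, 1],
    [[-0.53, -1.83, 0], -8.18, 1],
    [[-0.53, -1.83, 0], -8.18, 1],
  ],
)

```text
time_s: 22.2
ee_pos: [536.4, 249.2, 56.6]
ee_rot: [180.0, -0.0, -155.6]
force: [-0.4, 0.6, -0.4]
gripper_width: 53.7
gripper_force: 25.0
```

Request:
move_arm(
  plan=[
    [[-0.53, -1.83, 0], -8.18, 1],
    [[-0.53, -1.83, 0], -8.18, 1],
    [[-0.53, -1.83, 0], -8.18, 1],
    [[-0.53, -1.83, 0], -8.18, 1],
    [[-0.53, -1.83, 0], -8.18, 1],
  ],
)

```text
time_s: 22.7
ee_pos: [510.0, 157.7, 56.7]
ee_rot: [-180.0, -0.0, 163.5]
force: [0.2, -1.0, 0.2]
gripper_width: 53.6
gripper_force: 25.0
```

Request:
move_arm(
  plan=[
    [[-0.53, -1.83, 0], -8.18, 1],
    [[-0.53, -1.83, 0], -8.18, 1],
    [[-0.53, -1.83, 0], -8.18, 1],
    [[-0.53, -1.83, 0], -8.18, 1],
    [[-0.53, -1.83, 0], -8.18, 1],
  ],
)

```text
time_s: 23.2
ee_pos: [483.5, 66.2, 56.7]
ee_rot: [-180.0, -0.0, 122.6]
force: [-0.3, 0.4, -0.2]
gripper_width: 53.6
gripper_force: 25.0
```

Request:
move_arm(
  plan=[
    [[-0.53, -1.83, 0], -8.18, 1],
    [[-0.53, -1.83, 0], -8.18, 1],
    [[-0.53, -1.83, 0], -8.18, 1],
    [[0, 0, 0], 0, 1],
    [[0, 0, 0], 0, 1],
  ],
)

```text
time_s: 23.7
ee_pos: [468.1, 12.1, 56.9]
ee_rot: [180.0, -0.0, 98.5]
force: [0.7, -0.0, -0.7]
gripper_width: 53.6
gripper_force: 25.0
```

Run:
```python
from m import *
s=env.state(); print(s["ee_pos"],s["ee_rot"],s["gripper_width"],s["gripper_force"])
```

```text
[468.06302249  12.11194922  56.86925842] [ 1.79980136e+02 -1.65783848e-02  9.85001967e+01] 53.644054892641385 24.999977499246597
```

Request:
move_arm(
  plan=[
    [[0, 0, -2.5], 0, 1],
    [[0, 0, -2.5], 0, 1],
    [[0, 0, -1.5], 0, 1],
    [[0, 0, -0.6], 0, 1],
    [[0, 0, -0.35], 0, 1],
  ],
)

```text
time_s: 24.2
ee_pos: [468.1, 12.7, -17.8]
ee_rot: [-180.0, -0.0, 98.5]
force: [-8.4, 0.6, 35.5]
gripper_width: 53.5
gripper_force: 25.0
```

Request:
move_arm(
  plan=[
    [[0, 0, 0], 0, 1],
    [[0, 0, 0], 0, 0.29],
    [[0, 0, 0], 0, 0.29],
    [[0, 0, 0], 0, 0.29],
    [[0, 0, 0], 0, 0.29],
  ],
)

```text
time_s: 24.7
ee_pos: [468.2, 12.1, -17.4]
ee_rot: [180.0, 0.0, 98.4]
force: [-0.5, 0.0, 0.2]
gripper_width: 64.9
gripper_force: 0.0
```

Request:
move_arm(
  plan=[
    [[0, 0, 2.0], 0, 0.29],
    [[0, 0, 3.0], 0, 0.29],
    [[0, 0, 3.5], 0, 0],
    [[0, 0, 3.5], 0, 0],
    [[0, 0, 0], 0, 0],
  ],
)

```text
time_s: 25.2
ee_pos: [471.6, 12.1, 106.9]
ee_rot: [179.4, 0.1, 98.4]
force: [1.0, 1.2, -0.6]
gripper_width: 86.3
gripper_force: 0.0
```

Run:
```python
from m import *
s=env.state(); print(s["ee_pos"],s["ee_rot"],s["gripper_width"])
p=env.grab_frame("wrist"); a=stuff(p,(468,12),65); print(a,inpanel(a[0][0],a[0][3])); print(panel(p,rad=75))
save(p,"wrist6.png",None,1)
```

```text
[471.58257539  12.05158808 106.87243398] [1.79407119e+02 8.35875432e-02 9.84273562e+01] 86.34338418782329
((array([468.4,  13.5]), 100.4, 54.2, -81.5), 4405, np.float64(22.6)) [-109.1    1.6  -89.8]
(array([576.6,  28. ]), 116.2, 94.9, 8.3)
```

View pics/wrist6.png

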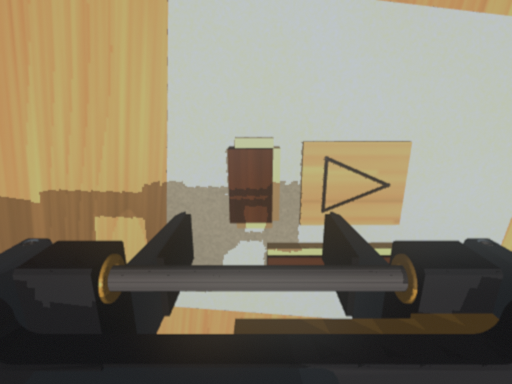

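Bottom rail placed: (-109.1, 1.6), 0.2° off, step towards the panel at (355,183). Next, the top rail.

Request:
move_arm(
  plan=[
    [[0.93, -3.2, 0], 0.6, 0],
    [[0.93, -3.2, 0], 0.6, 0],
    [[0.93, -3.2, 0], 0.6, 0],
    [[0.93, -3.2, 0], 0.6, 0],
    [[0.93, -3.2, 0], 0.6, 0],
  ],
)

```text
time_s: 25.75
ee_pos: [513.6, -148.9, 100.7]
ee_rot: [-179.9, -0.1, 101.5]
force: [1.1, 0.6, 0.3]
gripper_width: 91.0
gripper_force: 0.0
```

Request:
move_arm(
  plan=[
    [[0.93, -3.2, 0], 0.6, 0],
    [[0.93, -3.2, 0], 0.6, 0],
    [[0.93, -3.2, 0], 0.6, 0],
    [[0.93, -3.2, 0], 0.6, 0],
    [[0.93, -3.2, 0], 0.6, 0],
  ],
)

```text
time_s: 26.25
ee_pos: [560.2, -308.7, 100.3]
ee_rot: [-179.9, -0.1, 104.5]
force: [-0.3, -0.4, 0.4]
gripper_width: 91.1
gripper_force: 0.0
```

Request:
move_arm(
  plan=[
    [[0.93, -3.2, 0], 0.6, 0],
    [[0.93, -3.2, 0], 0.6, 0],
    [[0, 0, 0], 0, 0],
    [[0, 0, 0], 0, 0],
  ],
)

```text
time_s: 26.65
ee_pos: [578.5, -371.7, 100.1]
ee_rot: [-179.9, -0.2, 105.6]
force: [-0.3, 0.7, 0.0]
gripper_width: 91.1
gripper_force: 0.0
```

Run:
```python
from m import *
s=env.state(); print(s["ee_pos"],s["ee_rot"],s["gripper_width"])
p=env.grab_frame("wrist"); print(stuff(p,(580,-372),62))
```

```text
[ 578.46647506 -371.67225515  100.06269591] [-179.87050887   -0.19060073  105.56195048] 91.1162670794671
((array([ 579.9, -372.2]), 99.8, 36.0, -74.6), 2982, np.float64(22.4))
```

Position agrees. Shift +1.4 in x, descend about 119 mm and close.

Request:
move_arm(
  plan=[
    [[0.1, -0.05, -3.5], 0, 0],
    [[0, 0, -4], 0, 0],
    [[0, 0, -2.5], 0, 0],
    [[0, 0, -1.4], 0, 0],
    [[0, 0, -0.7], 0, 0],
  ],
)

```text
time_s: 27.2
ee_pos: [579.9, -371.0, -19.9]
ee_rot: [-179.9, -0.1, 105.7]
force: [-0.6, 0.4, 0.5]
gripper_width: 91.2
gripper_force: 0.0
```

Request:
move_arm(
  plan=[
    [[0, 0, 0], 0, 0.4],
    [[0, 0, 0], 0, 1],
    [[0, 0, 0], 0, 1],
    [[0, 0, 0], 0, 1],
    [[0, 0, 0], 0, 1],
  ],
)

```text
time_s: 27.7
ee_pos: [580.9, -372.7, -17.8]
ee_rot: [179.9, 0.1, 105.6]
force: [-0.2, -0.7, 0.0]
gripper_width: 54.0
gripper_force: 0.0
```

Request:
move_arm(
  plan=[
    [[0, 0, 0], 0, 1],
    [[0, 0, 0], 0, 1],
    [[0, 0, 0], 0, 1],
    [[0, 0, 0], 0, 1],
  ],
)

```text
time_s: 28.1
ee_pos: [580.6, -372.4, -18.5]
ee_rot: [180.0, 0.0, 105.6]
force: [0.4, -0.2, 1.0]
gripper_width: 35.9
gripper_force: 25.0
```

Request:
move_arm(
  plan=[
    [[0, 0, 2.5], 0, 1],
    [[0, 0, 3], 0, 1],
    [[0, 0, 2], 0, 1],
    [[0.68, 2.96, 0], -0.5, 1],
    [[0.68, 2.96, 0], -0.5, 1],
  ],
)

```text
time_s: 28.6
ee_pos: [594.5, -313.5, 57.3]
ee_rot: [179.9, 0.1, 104.5]
force: [1.6, -0.3, -0.9]
gripper_width: 35.6
gripper_force: 25.0
```

Request:
move_arm(
  plan=[
    [[0.68, 2.96, 0], -0.5, 1],
    [[0.68, 2.96, 0], -0.5, 1],
    [[0.68, 2.96, 0], -0.5, 1],
    [[0.68, 2.96, 0], -0.5, 1],
    [[0.68, 2.96, 0], -0.5, 1],
  ],
)

```text
time_s: 29.1
ee_pos: [628.2, -164.0, 56.2]
ee_rot: [-180.0, -0.0, 102.1]
force: [0.1, 0.1, -0.8]
gripper_width: 36.1
gripper_force: 25.0
```

Request:
move_arm(
  plan=[
    [[0.68, 2.96, 0], -0.5, 1],
    [[0.68, 2.96, 0], -0.5, 1],
    [[0.68, 2.96, 0], -0.5, 1],
    [[0.68, 2.96, 0], -0.5, 1],
    [[0.68, 2.96, 0], -0.5, 1],
  ],
)

```text
time_s: 29.6
ee_pos: [662.2, -16.0, 56.2]
ee_rot: [-180.0, -0.0, 99.6]
force: [0.8, -0.7, -0.3]
gripper_width: 36.1
gripper_force: 25.0
```

Request:
move_arm(
  plan=[
    [[0.68, 2.96, 0], -0.5, 1],
    [[0.68, 2.96, 0], -0.5, 1],
    [[0, 0, 0], 0, 1],
    [[0, 0, 0], 0, 1],
    [[0, 0, 0], 0, 1],
  ],
)

```text
time_s: 30.1
ee_pos: [675.4, 41.1, 56.2]
ee_rot: [-180.0, 0.0, 98.6]
force: [0.0, -0.3, -0.4]
gripper_width: 35.7
gripper_force: 25.0
```

Request:
move_arm(
  plan=[
    [[0, 0.1, -2.5], 0, 1],
    [[0, 0, -2.5], 0, 1],
    [[0, 0, -1.5], 0, 1],
    [[0, 0, -0.6], 0, 1],
    [[0, 0, -0.3], 0, 1],
  ],
)

```text
time_s: 30.6
ee_pos: [675.8, 42.3, -17.9]
ee_rot: [-180.0, 0.0, 98.6]
force: [-0.3, -0.4, 0.2]
gripper_width: 35.6
gripper_force: 25.0
```

Request:
move_arm(
  plan=[
    [[0, 0, 0], 0, 1],
    [[0, 0, 0], 0, 0.48],
    [[0, 0, 0], 0, 0.48],
    [[0, 0, 0], 0, 0.48],
    [[0, 0, 0], 0, 0.48],
  ],
)

```text
time_s: 31.1
ee_pos: [676.0, 43.1, -17.1]
ee_rot: [180.0, 0.0, 98.6]
force: [-0.3, -0.2, -0.6]
gripper_width: 47.5
gripper_force: 0.0
```

Request:
move_arm(
  plan=[
    [[0, 0, 2.0], 0, 0.48],
    [[0, 0, 3.0], 0, 0.48],
    [[0, 0, 3.5], 0, 0],
    [[0, 0, 3.5], 0, 0],
    [[0, 0, 0], 0, 0],
  ],
)

```text
time_s: 31.6
ee_pos: [679.5, 43.2, 108.7]
ee_rot: [179.3, 0.1, 98.6]
force: [1.3, 0.4, 0.4]
gripper_width: 68.4
gripper_force: 0.0
```

Run:
```python
from m import *
s=env.state(); print(s["ee_pos"],s["ee_rot"],s["gripper_width"])
p=env.grab_frame("wrist"); a=stuff(p,(675,42),58); print(a,inpanel(a[0][0],a[0][3])); print(panel(p,rad=72))
```

```text
[679.46815059  43.23111349 108.71205642] [1.79332130e+02 6.66171444e-02 9.86403009e+01] 68.3855847423973
((array([676.2,  43.3]), 99.5, 35.9, -81.8), 2831, np.float64(22.4)) [100.8   1.1  89.9]
(array([576.5,  27.7]), 116.2, 95.9, 8.3)
```

Top rail placed: (100.8, 1.1), 0.1° off. Last, the hinge stile.

Request:
move_arm(
  plan=[
    [[-1.81, 2.63, 0], -0.75, 0],
    [[-1.81, 2.63, 0], -0.75, 0],
    [[-1.81, 2.63, 0], -0.75, 0],
    [[-1.81, 2.63, 0], -0.75, 0],
    [[-1.81, 2.63, 0], -0.75, 0],
  ],
)

```text
time_s: 32.15
ee_pos: [583.4, 175.1, 100.9]
ee_rot: [-179.8, 0.0, 94.8]
force: [-0.4, 0.1, -0.0]
gripper_width: 91.5
gripper_force: 0.0
```

Request:
move_arm(
  plan=[
    [[-1.81, 2.63, 0], -0.75, 0],
    [[-1.81, 2.63, 0], -0.75, 0],
    [[-1.81, 2.63, 0], -0.75, 0],
    [[-1.81, 2.63, 0], -0.75, 0],
    [[-1.81, 2.63, 0], -0.75, 0],
  ],
)

```text
time_s: 32.65
ee_pos: [493.0, 306.5, 101.0]
ee_rot: [-179.9, 0.1, 91.1]
force: [0.2, 1.1, 0.4]
gripper_width: 91.4
gripper_force: 0.0
```

Request:
move_arm(
  plan=[
    [[-1.81, 2.63, 0], -0.75, 0],
    [[-1.81, 2.63, 0], -0.75, 0],
    [[0, 0, 0], 0, 0],
    [[0, 0, 0], 0, 0],
  ],
)

```text
time_s: 33.05
ee_pos: [457.7, 358.3, 101.3]
ee_rot: [-179.9, 0.1, 89.7]
force: [0.7, 0.1, -0.1]
gripper_width: 91.1
gripper_force: 0.0
```

Run:
```python
from m import *
s=env.state(); print(s["ee_pos"],s["ee_rot"],s["gripper_width"])
p=env.grab_frame("wrist"); print(stuff(p,(459,358),108)); save(p,"wrist7.png",None,1)
```

```text
[457.69973676 358.3402001  101.26328875] [-1.79921208e+02  1.02242390e-01  8.97405859e+01] 91.08929858668739
((array([456.3, 362.6]), 186.3, 45.1, 89.4), 7662, np.float64(22.5))
```

View pics/wrist7.png

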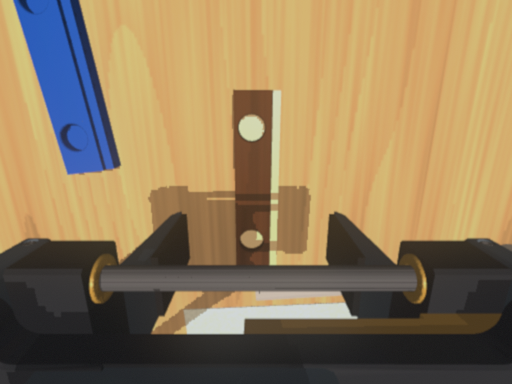

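The dark stile with two pale bores ((251,127), (251,238)) and its step on the right is between the fingers; the blue look-alike is off to the left at (75,95). Visible end gives its centre at (456.3, 360.7).

Request:
move_arm(
  plan=[
    [[-0.15, 0.25, -3.5], 0, 0],
    [[0, 0, -4], 0, 0],
    [[0, 0, -2.5], 0, 0],
    [[0, 0, -1.4], 0, 0],
    [[0, 0, -0.7], 0, 0],
  ],
)

```text
time_s: 33.6
ee_pos: [456.8, 359.1, -20.6]
ee_rot: [-179.8, 0.1, 89.5]
force: [-0.1, -0.4, 0.0]
gripper_width: 91.0
gripper_force: 0.0
```

Request:
move_arm(
  plan=[
    [[0, 0, 0], 0, 0.4],
    [[0, 0, 0], 0, 1],
    [[0, 0, 0], 0, 1],
    [[0, 0, 0], 0, 1],
    [[0, 0, 0], 0, 1],
  ],
)

```text
time_s: 34.1
ee_pos: [457.4, 361.4, -17.9]
ee_rot: [179.9, -0.0, 89.6]
force: [0.9, 0.7, 0.1]
gripper_width: 54.4
gripper_force: 0.0
```

Request:
move_arm(
  plan=[
    [[0, 0, 0], 0, 1],
    [[0, 0, 0], 0, 1],
    [[0, 0, 0], 0, 1],
    [[0, 0, 0], 0, 1],
  ],
)

```text
time_s: 34.5
ee_pos: [457.0, 361.2, -18.2]
ee_rot: [180.0, -0.0, 89.6]
force: [-0.8, -1.0, 4.3]
gripper_width: 44.5
gripper_force: 25.0
```

Request:
move_arm(
  plan=[
    [[0, 0, 2.5], 0, 1],
    [[0, 0, 3], 0, 1],
    [[0, 0, 2], 0, 1],
    [[0.76, -1.71, 0], -5.8, 1],
    [[0.76, -1.71, 0], -5.8, 1],
  ],
)

```text
time_s: 35.0
ee_pos: [472.5, 326.9, 56.8]
ee_rot: [179.9, -0.0, 77.9]
force: [0.9, -0.5, -2.6]
gripper_width: 44.9
gripper_force: 25.0
```

Request:
move_arm(
  plan=[
    [[0.76, -1.71, 0], -5.8, 1],
    [[0.76, -1.71, 0], -5.8, 1],
    [[0.76, -1.71, 0], -5.8, 1],
    [[0.76, -1.71, 0], -5.8, 1],
    [[0.76, -1.71, 0], -5.8, 1],
  ],
)

```text
time_s: 35.5
ee_pos: [510.2, 240.4, 55.7]
ee_rot: [-180.0, 0.1, 48.8]
force: [-0.7, -0.1, -1.7]
gripper_width: 45.0
gripper_force: 25.0
```

Request:
move_arm(
  plan=[
    [[0.76, -1.71, 0], -5.8, 1],
    [[0.76, -1.71, 0], -5.8, 1],
    [[0.76, -1.71, 0], -5.8, 1],
    [[0.76, -1.71, 0], -5.8, 1],
    [[0.76, -1.71, 0], -5.8, 1],
  ],
)

```text
time_s: 36.0
ee_pos: [548.2, 155.0, 55.7]
ee_rot: [180.0, 0.1, 19.8]
force: [0.6, 0.5, -0.6]
gripper_width: 44.7
gripper_force: 25.0
```

Request:
move_arm(
  plan=[
    [[0.76, -1.71, 0], -5.8, 1],
    [[0.76, -1.71, 0], -5.8, 1],
    [[0, 0, 0], 0, 1],
    [[0, 0, 0], 0, 1],
    [[0, 0, 0], 0, 1],
  ],
)

```text
time_s: 36.5
ee_pos: [562.9, 122.3, 56.1]
ee_rot: [-180.0, 0.0, 8.5]
force: [-0.6, -0.2, -1.5]
gripper_width: 45.0
gripper_force: 25.0
```

Request:
move_arm(
  plan=[
    [[0, 0, -2.5], 0, 1],
    [[0, 0, -2.5], 0, 1],
    [[0, 0, -1.5], 0, 1],
    [[0, 0, -0.6], 0, 1],
    [[0, 0, -0.25], 0, 1],
  ],
)

```text
time_s: 37.0
ee_pos: [563.1, 122.2, -17.6]
ee_rot: [180.0, 0.0, 8.5]
force: [0.6, 0.3, -1.2]
gripper_width: 44.5
gripper_force: 25.0
```

Request:
move_arm(
  plan=[
    [[0, 0, 0], 0, 1],
    [[0, 0, 0], 0, 0.38],
    [[0, 0, 0], 0, 0.38],
    [[0, 0, 0], 0, 0.38],
    [[0, 0, 0], 0, 0.38],
  ],
)

```text
time_s: 37.5
ee_pos: [563.8, 121.7, -16.6]
ee_rot: [180.0, -0.1, 8.4]
force: [-0.3, 0.9, 0.3]
gripper_width: 56.4
gripper_force: 0.0
```

Request:
move_arm(
  plan=[
    [[0, 0, 2.0], 0, 0.38],
    [[0, 0, 3.0], 0, 0.38],
    [[0, 0, 4], 0, 0.38],
    [[0, 0, 4], 0, 0.38],
    [[0, 0, 4], 0, 0],
  ],
)

```text
time_s: 38.0
ee_pos: [563.2, 121.6, 154.6]
ee_rot: [180.0, -0.0, 8.4]
force: [-0.0, 0.6, 0.4]
gripper_width: 62.0
gripper_force: 0.0
```

Request:
move_arm(
  plan=[
    [[-4, 0, 2], 0, 0],
    [[-4, 0, 2], 0, 0],
    [[-3, 0, 0], 0, 0],
    [[0, 0, 0], 0, 0],
    [[0, 0, 0], 0, 0],
  ],
)

```text
time_s: 38.5
ee_pos: [453.6, 121.7, 193.4]
ee_rot: [180.0, -0.1, 8.5]
force: [-0.9, -0.3, 0.1]
gripper_width: 91.5
gripper_force: 0.0
```

Run:
```python
from m import *
s=env.state(); print(s["ee_pos"],s["ee_rot"],s["gripper_width"])
p=env.grab_frame("wrist"); save(p,"wrist8.png"); print(panel(p,rad=72))
for k,g,r in(("hinge",(563,122),105),("knob",(590,-66),105),("top",(675,42),58),("bottom",(468,12),62)):
    a=stuff(p,g,r); print(k,a,inpanel(a[0][0],a[0][3]))
```

```text
[453.59491192 121.74196746 193.43914899] [ 1.79998625e+02 -1.06832845e-01  8.45300845e+00] 91.45122554083841
(array([577.1,  27.8]), 114.4, 95.8, 8.4)
hinge ((array([565.1, 101.3]), 188.4, 87.7, 8.1), 5997, np.float64(22.4)) [-0.8 74.5 -0.2]
knob ((array([587.7, -46.7]), 190.2, 88.4, 9.0), 6932, np.float64(22.3)) [  0.2 -75.2   0.7]
top ((array([663.4,  41.1]), 100.1, 12.3, -81.6), 1002, np.float64(16.6)) [ 87.8   0.7 -89.9]
bottom ((array([468.2,  13.9]), 100.7, 53.9, -81.4), 2863, np.float64(22.5)) [-109.3    2.   -89.7]
```

View pics/wrist8.png

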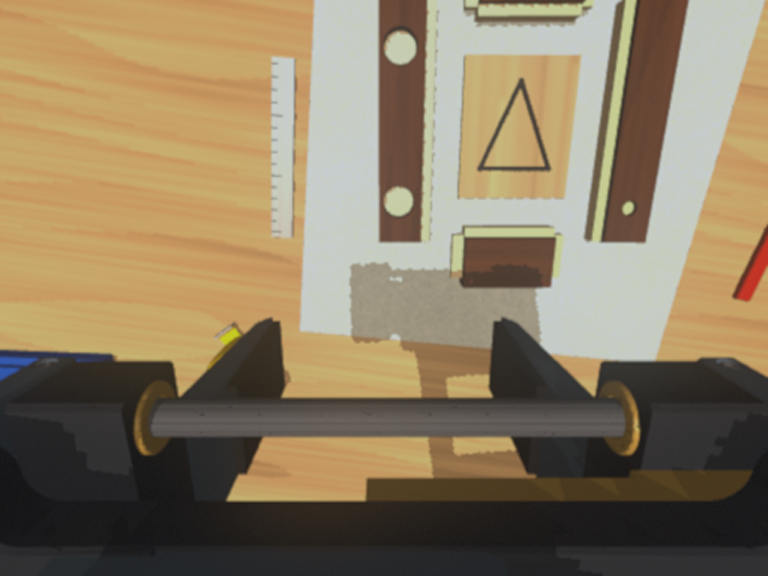

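The picture shows all four parts around the panel, with steps inward and triangle pointing away. The hinge stile's outer edge at 118 mm puts its centre at y ≈ 95.8 and x ≈ -0.8. Handing in.

```bash
python3 -c "
from workcell import env
print(env.job_done())"
```

```text
the job is handed in; nothing more can be done
None
```

All four frame parts are laid out around the panel, each measured within about 2 mm of its place and under 1° off parallel, with the panel unmoved; the job is handed in, though `job_done()` returned no verdict.

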